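# Key the battery isolator on

## Robot

A 7-joint arm with a two-finger parallel gripper is mounted at the origin on the work surface. World frame = base frame: x ahead of the robot, y to its left, z up, the work surface at z = 0. Lengths are in m, angles in rad, forces in N, time in s.
With the tool pointing down it reaches from about 0.4 to 0.9 m from the base axis. Payload 5.5 kg.
Tool frame: the origin (TCP) lies midway between the tips of the shut fingers; the grasp point (between the pads) lies 19 mm behind it (env.tcp_to_grasp is the distance from the TCP to the grasp point, in m); z points along the fingers, y is the line along which they close (so a half turn about z gives the same grasp; the last joint's range is limited). The gripper opens to 92 mm and grips with 3 to 60 N. Pads are 19 mm wide; open, the fingers measure 130 mm over their backs; the gripper's body (75 mm by 190 mm) begins 47 mm behind the grasp point.
Start: joints at [-0.986, 0.501, -0.427, 1.55, 0.221, 1.138, -0.21], TCP at [0.206, 0.617, 0.227] pointing down, gripper open.
Joint ranges: [-2.88, 2.88], [-0.31, 2.03], [-1.54, 1.56], [0.2, 2.42], [-1.41, 4.55], [0.19, 2.02], [-2.57, 2.57]. Speed limits (rad/s): [2.57, 2.57, 3.14, 3.14, 3.14, 3.14, 3.14].

## Interface

Orientations are given as [roll, pitch, yaw] about the fixed x, y, z axes, in that order (R = Rz(yaw) Ry(pitch) Rx(roll)).
In Python, from plant import sensors, eyes, job, env gives the robot as it stands.
- The arm moves only by the tool servo_tool, never from a script. Its argument "increments" is a list of rows, each a list of 5 numbers: the finger opening in cm, from 0 to 9.18, then the shift along the world's x, y, z in cm, then the turn about the world's z in degrees. In form: [[claw, tx, ty, tz, twist], ...]. A call has 1 to 10 rows; each row shifts and turns the commanded pose from where the row before left it; what a row does not reach is not made up. A row lasts 1/10 s, in which the tool goes at most 50 mm and 8.59 degrees, less where a joint would pass 70% of its speed; a pose out of reach is approached as far as the arm can. A call is refused whole if a number of a shift passes 5 or a number of a turn 8.59, either way. A call with a gripper value outside its range is refused whole. The fingers move at their own pace and stop on an object; the grip force is fixed at half the most. Time passes only in rows, so rows that do not move let the fingers close. It gives the time, the measured TCP pose, the force, the opening and the grip force at its end, in the units of the state.
- sensors.state(): the state, without advancing time (a new reading comes with each control period).
- eyes.grab_frame(name): name is "scene" or "side" or "wrist"; returns the picture (400x640x3 uint8, red, green, blue); there is no depth.
- eyes.get_calibration(name): a dict with "mtx" (3x3 intrinsics, pixels), "dist" ([k1, k2, p1, p2, k3] as OpenCV has them; the pictures are not rectified), "origin" and "rotation" of the camera in the world; the wrist camera has in their place "tool_from_camera" (4x4, takes a point from camera to tool coordinates, whose origin is the TCP and whose axes are the flange's). Camera axes: x right, y up, looking along -z (the intrinsics and any distortion apply to the point x, -y, -z); pixel columns grow to the right and rows downward; lengths in m; the calibration is good to about 2 mm. A picture is of the moment at which its call begins: read the wrist's pose just before it. get_calibration takes no time and is no camera call.
- job.close_job(): hands the job in; it is judged then, once.
The state is a dict: "time": time; "qpos": joint angles; "joint_vel": joint speeds; "effort": joint torques, N m; "eef_pos": TCP position; "tool_rot": TCP orientation; "wrist_force": force on the tool from outside, world axes, zero at the start; "ft_torque": the same for the moment, N m; "grip_width": finger opening in m; "grasp_force": force on a finger pad.
Only numpy, scipy, OpenCV 4.12 (cv2) and the standard library are available. Lean on these libraries where they do the work, as an engineer would, in place of code of your own. Each camera call takes 0.05 s, during which the arm holds its last target. There are 200 camera calls.

## Task

Switch the battery isolator on: take its key (the one with the flat upright paddle grip) out of the wooden key rack, line it up with the slot in the switch's rotor and press it down until it drops fully home, then turn it clockwise as seen from above to the stop. Leave the key standing in the switch and let go.

Things in the scene. Friction and masses are not known exactly. Their poses are not given: they have to be found in the camera images.
- isolator_key: Isolator key, upright in a rack slot, 70 g. Black paddle grip 44 mm wide (key x), 12 thick (y), 42 high, on a round steel collar 40 mm across, 5 thick; below it a flat blade 22 mm wide (x), 8 thick (y), 22 long. Origin: centre of the collar's underside, z up; the paddle spans 5 to 47 mm above it. Fits either way round (half turn).
- key_rack: Fixed light-wood block 60 (x) x 250 (y) x 36 mm high, origin under its centre, with three slots 85 mm apart along y. It holds three upright keys in any order, collars resting on its top, paddle or bar along y. The two not wanted have a round black knob 38 mm across and a thin round steel cross-bar 72 mm long.
- switch_mouth (a point): Centre of the slot mouth, 66 mm above the bench, in the top of an aluminium rotor (52 mm square, 26 high) on a fixed grey housing (120 x 110 x 40 mm, two brass studs). Slot 27 mm along point x, 13 along y, 26 deep, black floor, 4 mm bevel at the mouth. The point turns with the rotor, z up. Key home: collar on the rotor's top, key origin at this point.
- switch_rotor (a joint): Turn of the rotor, rad: 0 to 0.12 at the start (off), growing clockwise seen from above to a stop at 1.05 (on). Friction about 0.06 N m; it stays where left. The key has about 0.24 rad of play each way in the slot, so it must turn that much more than the rotor.
Mind the look-alikes: they are no part of the job. Leave any green look-alike of the isolator_key alone.

How it is judged:
By the outcome, as a careful person would: the job done as asked, in the order asked, and still so for the second after the job is handed in, with the robot touching nothing.
It also fails if it takes over 45 s, if anything falls off the work surface, if the arm or the gripper's body presses on something with over 40 N, if the wrist force passes 120 N, or if a joint passes its speed limit or range.

## Working session

There is one attempt and no reset: what is moved stays moved. The work goes in short steps, Python scripts to look and compute and a tool call to move; the robot and the scene stay as the last step left them, time stands still between calls to the robot, and variables do not carry over. Pictures are saved under pics/ and viewed, at most 10 in all, crops included, and the job is handed in when it is done.

Besides the shell and the picture viewer there is one more tool, called after "Request:" as a command line: name --pt "numbers of a row" for each row, then --argument value for the rest. servo_tool: Moves the arm, as the interface text tells. Its arguments: {"type":"object","properties":{"increments":{"type":"array","items":{"type":"array","items":{"type":"number"}}}},"required":["increments"]}

```bash
mkdir -p pics; cat > h.py <<'E'
import numpy as np, cv2
from plant import sensors, eyes, job, env
from scipy.spatial.transform import Rotation as R
def cam(name, st=None):
    c=eyes.get_calibration(name)
    if 'origin' in c: return c,np.array(c['origin']),np.array(c['rotation'])
    st=st or sensors.state()
    T=np.array(c['tool_from_camera']); Rt=R.from_euler('xyz',st['tool_rot']).as_matrix()
    return c,np.array(st['eef_pos'])+Rt@T[:3,3],Rt@T[:3,:3]
def ray(name,px,z,st=None):
    c,o,Rm=cam(name,st)
    p=cv2.undistortPoints(np.array(px,float).reshape(-1,1,2),np.array(c['mtx']),np.array(c['dist'])).reshape(-1,2)
    d=np.c_[p[:,0],-p[:,1],-np.ones(len(p))]@Rm.T
    return o+d*((z-o[2])/d[:,2])[:,None]
def proj(name,P,st=None):
    c,o,Rm=cam(name,st)
    q=(np.atleast_2d(P)-o)@Rm; q=q*[1,-1,-1]
    return cv2.projectPoints(q,np.zeros(3),np.zeros(3),np.array(c['mtx']),np.array(c['dist']))[0].reshape(-1,2)
def save(name,fn,crop=None,s=1):
    im=eyes.grab_frame(name)[:,:,::-1]
    cv2.imwrite('pics/raw_'+fn,im)
    if crop: x0,y0,x1,y1=crop; im=im[y0:y1,x0:x1]
    cv2.imwrite('pics/'+fn,cv2.resize(im,None,fx=s,fy=s,interpolation=cv2.INTER_CUBIC))
E
python3 - <<'E'
from h import *
save('scene','a.png'); save('side','b.png')
im=np.vstack([cv2.imread('pics/a.png'),cv2.imread('pics/b.png')]); cv2.imwrite('pics/ab.png',cv2.resize(im,(480,600)))
print(sensors.state()); 
for n in('scene','side'): print(cam(n)[1:])
E
```

```text
{'time': 0.1, 'qpos': array([-0.98580189,  0.50181318, -0.42683342,  1.55134409,  0.22080025,
        1.13828291, -0.21027835]), 'joint_vel': array([-0.00087445, -0.00261878, -0.00071134, -0.00234374,  0.00077895,
        0.00140429,  0.0016578 ]), 'effort': array([-1.06560366e-02, -5.67880869e+01, -5.83792895e+00, -2.79914707e+01,
       -6.88586896e-02,  2.41988740e-02,  5.70272005e-05]), 'eef_pos': array([0.20539331, 0.61602854, 0.22574787]), 'tool_rot': array([-3.13980411e+00, -9.21111524e-05,  2.81989069e+00]), 'wrist_force': array([-0.47446497, -0.29212027, -0.33695948]), 'ft_torque': array([-0.02253327,  0.02326279,  0.01989154]), 'grasp_force': 0.0, 'grip_width': 0.09147261573325313}
(array([ 1.1094588 , -0.31639494,  0.86732324]), array([ 0.66751335, -0.00531848,  1.12166147]))
(array([ 0.06513639, -0.53013465,  0.78444535]), array([ 7.58614498e-01,  1.62768229e-04, -7.67274637e-01]))
```

View pics/a.png

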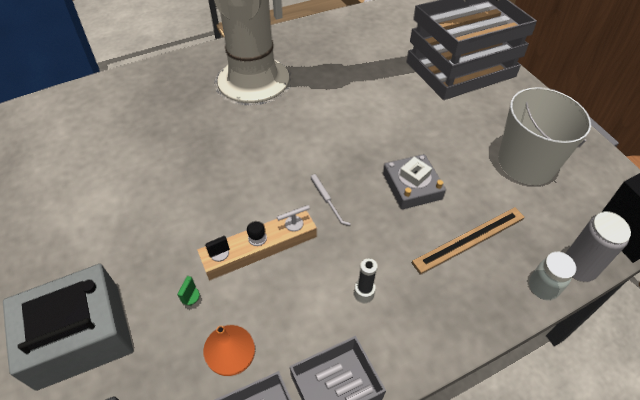

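View pics/b.png

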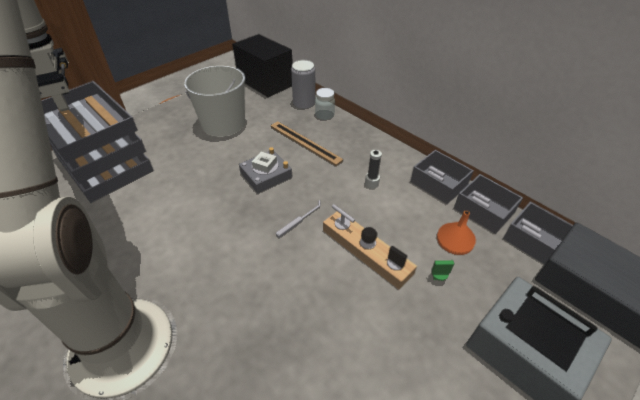

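The scene picture shows these candidates: a black paddle key (217,246), a round knob (256,231), a cross-bar (294,214) and a green look-alike on the bench (188,290). The switch is at (415,172). I choose the black paddle and will check it in a close crop.

```bash
sed -i "s/np.array(c\['rotation'\])$/R.from_euler('xyz',c['rotation']).as_matrix()/" h.py
python3 - <<'E'
from h import *
a=cv2.imread('pics/a.png');b=cv2.imread('pics/b.png')
f=lambda im,x,y,w,h,s:cv2.resize(im[y:y+h,x:x+w],None,fx=s,fy=s,interpolation=cv2.INTER_CUBIC)
t=np.hstack([f(a,190,195,133,100,3),f(a,370,140,133,100,3)]); u=np.hstack([f(b,315,195,133,100,3),f(b,220,130,133,100,3)])
cv2.imwrite('pics/c.png',np.vstack([t,u]))
print(ray('scene',[[217,246]],.065),ray('side',[[397,258]],.065))
print(ray('scene',[[415,170]],.066),ray('side',[[264,161]],.066))
E
```

```text
[[ 0.56032556 -0.2811164   0.065     ]] [[ 0.55175774 -0.28509842  0.065     ]]
[[0.55906613 0.19313939 0.066     ]] [[0.54618105 0.18864788 0.066     ]]
```

View pics/c.png

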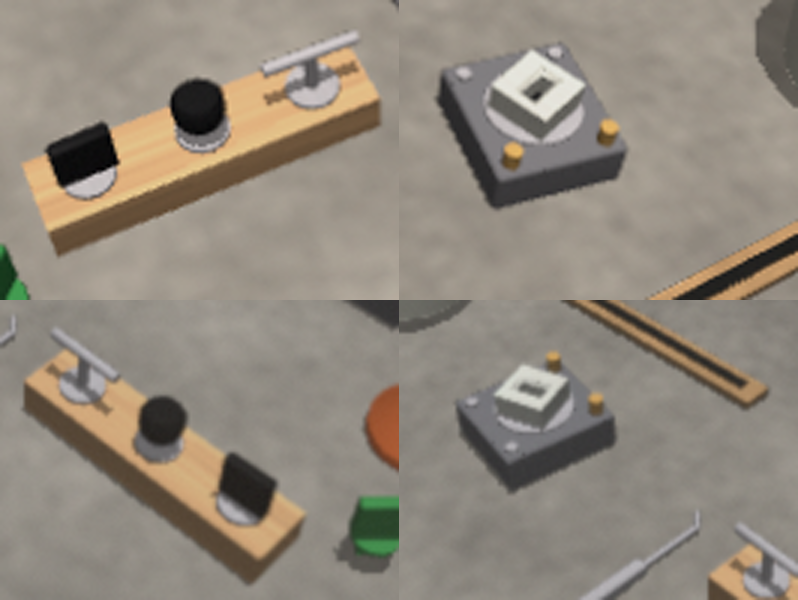

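The crop confirms it: a flat black paddle at the rack's end (scene 217,246). The other two are a knob and a cross-bar. The rotor's slot is visible at scene (549/3…)≈(415,169).

```bash
python3 - <<'E'
from h import *
sc=lambda l,ox,oy,cx=0,cy=0:[[ox+(x-cx)/3,oy+(y-cy)/3] for x,y in l]
def ang(p): d=p[1]-p[0]; return np.degrees(np.arctan2(d[1],d[0])),np.linalg.norm(d)
P=ray('scene',sc([(50,228),(380,98),(24,165)],190,195),.036);print(P,ang(P[:2]),ang(P[[0,2]]))
P=ray('side',sc([(25,383),(250,555),(303,515)],315,195,0,300),.036);print(P,ang(P[:2]),ang(P[[1,2]]))
# rotor top corners: scene top,right,bottom,left
P=ray('scene',sc([(536,50),(584,91),(541,126),(491,92)],370,140,399,0),.066);print(P,P.mean(0));[print(ang(P[[i,(i+1)%4]])) for i in range(4)]
P=ray('side',sc([(519,364),(569,377),(548,412),(498,396)],220,130,399,300),.066);print(P,P.mean(0));[print(ang(P[[i,(i+1)%4]])) for i in range(4)]
E
```

```text
[[ 0.58886034 -0.31786262  0.036     ]
 [ 0.58796206 -0.07075032  0.036     ]
 [ 0.53289484 -0.31931015  0.036     ]] (np.float64(90.20827686404549), np.float64(0.24711392959583278)) (np.float64(-178.51838772029612), np.float64(0.055984225070193766))
[[ 0.52357583 -0.07639354  0.036     ]
 [ 0.52555584 -0.31498502  0.036     ]
 [ 0.58360215 -0.32126329  0.036     ]] (np.float64(-89.52452732141036), np.float64(0.23859968691787958)) (np.float64(-6.1730980719201485), np.float64(0.058384853779789754))
[[0.5241358  0.2176886  0.066     ]
 [0.5764884  0.22773681 0.066     ]
 [0.59194837 0.17811653 0.066     ]
 [0.54663284 0.1619787  0.066     ]] [0.55980135 0.19638016 0.066     ]
(np.float64(10.86484476240349), np.float64(0.053308175003718435))
(np.float64(-72.69476713674251), np.float64(0.05197290413711526))
(np.float64(-160.39809599470945), np.float64(0.0481032905813796))
(np.float64(111.99008199255513), np.float64(0.060080858780028105))
[[0.56511631 0.23129745 0.066     ]
 [0.58753029 0.18180782 0.066     ]
 [0.5404759  0.15597762 0.066     ]
 [0.52085848 0.2070761  0.066     ]] [0.55349524 0.19403975 0.066     ]
(np.float64(-65.63410847265797), np.float64(0.054328722266783896))
(np.float64(-151.23570438376797), np.float64(0.05367787442098286))
(np.float64(111.00249146843056), np.float64(0.05473478898003091))
(np.float64(28.690937701708286), np.float64(0.05045224315234209))
```

Request:
servo_tool --pt "9 4 -3 0 0" --pt "9 4 -3 0 0" --pt "9 4 -3 0 0" --pt "9 4 -3 0 0" --pt "9 4 -3 0 0" --pt "9 3 -4 0 0" --pt "9 3 -4 0 0" --pt "9 3 -4 0 0" --pt "9 2 -4.5 0 0" --pt "9 2 -4.5 0 0"

```text
time: 1.1
eef_pos: [0.5361, 0.2545, 0.2262]
tool_rot: [-3.141, -0.001, 2.82]
wrist_force: [0.0, -0.2, 0.0]
grip_width: 0.0899
grasp_force: 0.0
```

```bash
python3 - <<'E'
from h import *
print(proj('wrist',[.556,.195,.066]))
save('wrist','d.png')
E
```

```text
[[282.36863414 216.22031641]]
```

View pics/d.png

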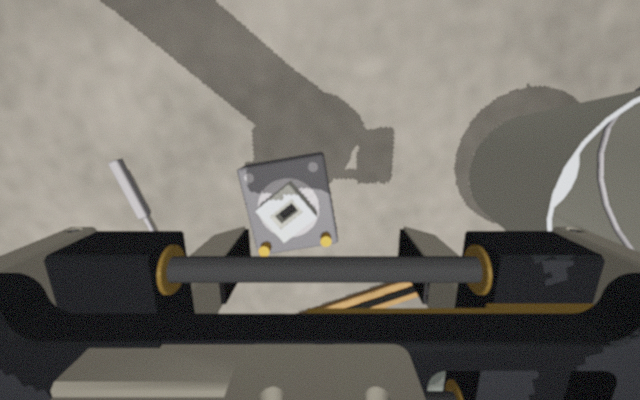

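The wrist picture shows the switch at (290,205) and its slot at about (288,212), running from lower left to upper right. I'll measure that with code and head towards the key.

```bash
python3 - <<'E'
from h import *
im=cv2.imread('pics/raw_d.png')
cv2.imwrite('pics/e.png',cv2.resize(im[150:260,230:350],None,fx=5,fy=5,interpolation=cv2.INTER_CUBIC))
E
```

```text
(no output)
```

View pics/e.png

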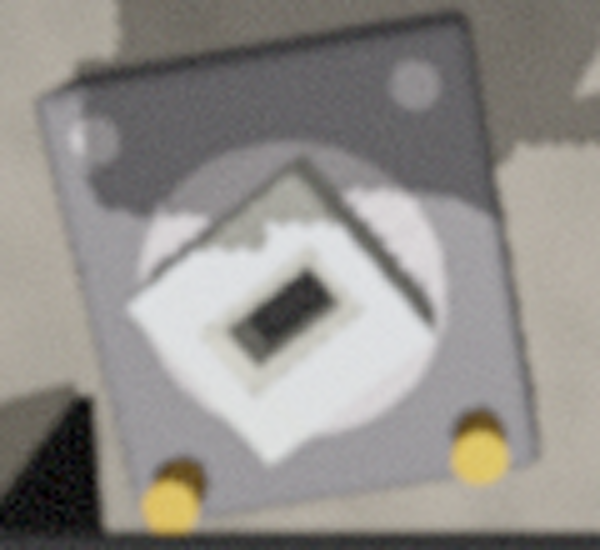

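The enlarged crop shows the slot mouth's bevel corners at crop (200,330), (315,247), (362,307) and (255,397).

```bash
python3 - <<'E'
from h import *
def ang(p): d=p[1]-p[0]; return np.degrees(np.arctan2(d[1],d[0])),np.linalg.norm(d)
for l in ([(200,330),(315,247),(362,307),(255,397)],[(127,307),(297,158),(434,320),(268,465)]):
    P=ray('wrist',[[230+x/5,150+y/5] for x,y in l],.066);print(P.mean(0))
    for i in range(4):print(ang(P[[i,(i+1)%4]]))
E
```

```text
[0.55992543 0.18777368 0.066     ]
(np.float64(107.13775055105714), np.float64(0.034739722954354645))
(np.float64(16.857561365623283), np.float64(0.018210580565656657))
(np.float64(-68.14595204270172), np.float64(0.03484306941267459))
(np.float64(-163.06457640146442), np.float64(0.021075360805758697))
[0.55842772 0.18801249 0.066     ]
(np.float64(111.85074999460939), np.float64(0.05500935051713883))
(np.float64(19.429063369967526), np.float64(0.05012660777375309))
(np.float64(-66.65727281385156), np.float64(0.055425483367788686))
(np.float64(-160.94413891491917), np.float64(0.051586314245487604))
```

Request:
servo_tool --pt "9 0 -5 0 -8" --pt "9 0 -5 0 -8" --pt "9 0 -5 0 -8" --pt "9 0 -5 0 -8" --pt "9 0 -5 0 -8" --pt "9 0 -5 0 -8" --pt "9 0 -5 0 -8" --pt "9 0 -5 0 -8" --pt "9 0 -5 0 -8" --pt "9 0 -1 0 0"

```text
time: 2.15
eef_pos: [0.5338, -0.2113, 0.2266]
tool_rot: [-3.141, 0.004, 1.55]
wrist_force: [0.2, -0.3, -0.4]
grip_width: 0.0897
grasp_force: 0.0
```

Slot: about 110.5°, centre about (0.559, 0.189). Now the key from close by.

```bash
python3 - <<'E'
from h import *
print(cam('wrist')[1],proj('wrist',[[.556,-.283,.083],[.556,-.283,.041]]))
save('wrist','f.png',(200,100,440,280),3.3)
E
```

```text
[ 0.53577408 -0.14067787  0.38426194] [[344.05950856 247.39773827]
 [341.87322657 233.51764553]]
```

View pics/f.png

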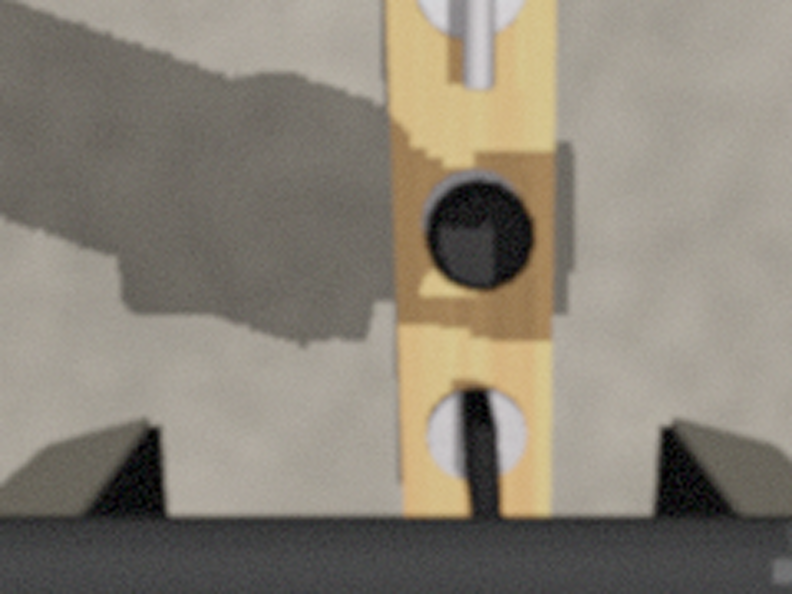

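The picture shows the paddle on its collar at crop (477,433), directly between the fingers, with the knob at (478,235). The rack's edges are at x≈388–403 and 557–551.

```bash
python3 - <<'E'
from h import *
u=lambda l:[[200+x/3.3,100+y/3.3] for x,y in l]
print(ray('wrist',u([(477,434),(427,434),(527,434)]),.041))
print(ray('wrist',u([(388,30),(403,500),(557,30),(551,510)]),.036))
print(ray('wrist',u([(476,388),(485,515)]),.083), ray('wrist',u([(478,235)]),.075),sensors.state()['tool_rot'])
E
```

```text
[[ 0.56005789 -0.2782324   0.041     ]
 [ 0.54029999 -0.2779106   0.041     ]
 [ 0.57981355 -0.27855411  0.041     ]]
[[ 0.52822866 -0.12526315  0.036     ]
 [ 0.53021102 -0.30870948  0.036     ]
 [ 0.58851584 -0.12627096  0.036     ]
 [ 0.59087495 -0.3141818   0.036     ]]
[[ 0.55670038 -0.24436092  0.083     ]
 [ 0.56001997 -0.29214215  0.083     ]] [[ 0.55779074 -0.19290786  0.075     ]] [-3.14069825e+00  2.92062939e-03  1.55487916e+00]
```

Request:
servo_tool --pt "6 1.3 -3.4 0 1.5" --pt "6 1.3 -3.4 0 0" --pt "6 0 0 -4 0" --pt "6 0 0 -4 0" --pt "6 0 0 -2 0" --pt "6 0 0 0 0" --pt "6 0 0 0 0"

```text
time: 2.9
eef_pos: [0.562, -0.2699, 0.1268]
tool_rot: [-3.141, -0.001, 1.591]
wrist_force: [0.4, 0.3, 1.5]
grip_width: 0.0599
grasp_force: 0.0
```

Request:
servo_tool --pt "6 -0.2 -0.9 0 -0.5" --pt "6 0 0 -2.5 0" --pt "6 0 0 -2.5 0" --pt "6 0 0 -2 0" --pt "6 0 0 -0.7 0" --pt "6 0 0 0 0"

```text
time: 3.5
eef_pos: [0.5596, -0.2808, 0.0501]
tool_rot: [3.142, 0.0, 1.58]
wrist_force: [-0.1, 0.3, 0.1]
grip_width: 0.0598
grasp_force: 0.0
```

Request:
servo_tool --pt "0 0 0 0 0" --pt "0 0 0 0 0" --pt "0 0 0 0 0" --pt "0 0 0 0 0" --pt "0 0 0 0 0" --pt "0 0 0 0 0"

```text
time: 4.1
eef_pos: [0.5596, -0.2803, 0.0499]
tool_rot: [3.141, 0.0, 1.581]
wrist_force: [-0.2, 1.0, -0.0]
grip_width: 0.0165
grasp_force: 0.0
```

Request:
servo_tool --pt "0 0 0 0 0" --pt "0 0 0 0 0" --pt "0 0 0 0 0" --pt "0 0 0 0 0"

```text
time: 4.5
eef_pos: [0.5595, -0.2803, 0.0497]
tool_rot: [-3.142, -0.0, 1.581]
wrist_force: [-0.6, 0.4, 0.9]
grip_width: 0.0121
grasp_force: 30.0
```

Request:
servo_tool --pt "0 0 0 1 0" --pt "0 0 0 1.5 0" --pt "0 0 0 2.5 0" --pt "0 0 0 4 0" --pt "0 0 0 4 0" --pt "0 0 0 2 0" --pt "0 0 0 0 0"

```text
time: 5.2
eef_pos: [0.5622, -0.2818, 0.2054]
tool_rot: [3.133, 0.004, 1.58]
wrist_force: [-0.3, 0.3, -0.6]
grip_width: 0.0119
grasp_force: 30.0
```

Request:
servo_tool --pt "0 0 2 0 2" --pt "0 0 4 0 2" --pt "0 0 5 0 2" --pt "0 0 5 0 2" --pt "0 0 5 0 2" --pt "0 0 5 0 2" --pt "0 0 5 0 2" --pt "0 0 5 0 2" --pt "0 0 4 0 2" --pt "0 0 2 0 2"

```text
time: 6.2
eef_pos: [0.5567, 0.146, 0.1983]
tool_rot: [-3.139, -0.003, 1.94]
wrist_force: [0.1, -0.2, -1.6]
grip_width: 0.0116
grasp_force: 30.0
```

```bash
python3 - <<'E'
from h import *
s=sensors.state();print(s['eef_pos'],np.degrees(s['tool_rot']),s['grip_width'],s['grasp_force'],s['wrist_force'])
save('scene','g.png',(190,80,490,280),2.6)
E
```

```text
[0.55670153 0.14601785 0.19829297] [-1.79863732e+02 -1.69103054e-01  1.11130464e+02] 0.011573574934478106 29.99631553888321 [ 0.06191512 -0.23324342 -1.58593165]
```

View pics/g.png

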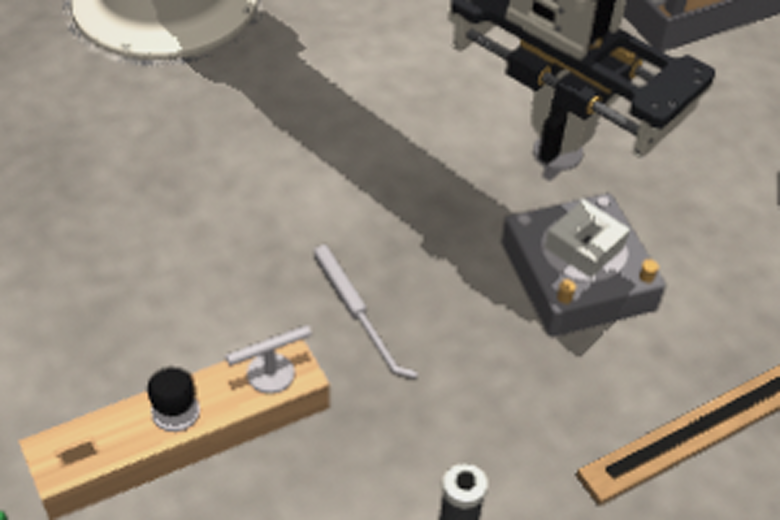

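The picture shows the key held upright in the gripper, blade at crop (550,170), above the switch with its slot at (588,237). One closer wrist look to refine the slot.

```bash
python3 - <<'E'
from h import *
s=sensors.state();print(proj('wrist',[[.559,.189,.066]]))
u,v=proj('wrist',[[.559,.189,.066]])[0]; x0=int(u)-60;y0=int(v)-50
save('wrist','h.png',(x0,y0,x0+130,y0+100),6);print(x0,y0,s['eef_pos'])
E
```

```text
[[340.49215773 155.61901909]]
280 105 [0.55684559 0.14809519 0.19840612]
```

View pics/h.png

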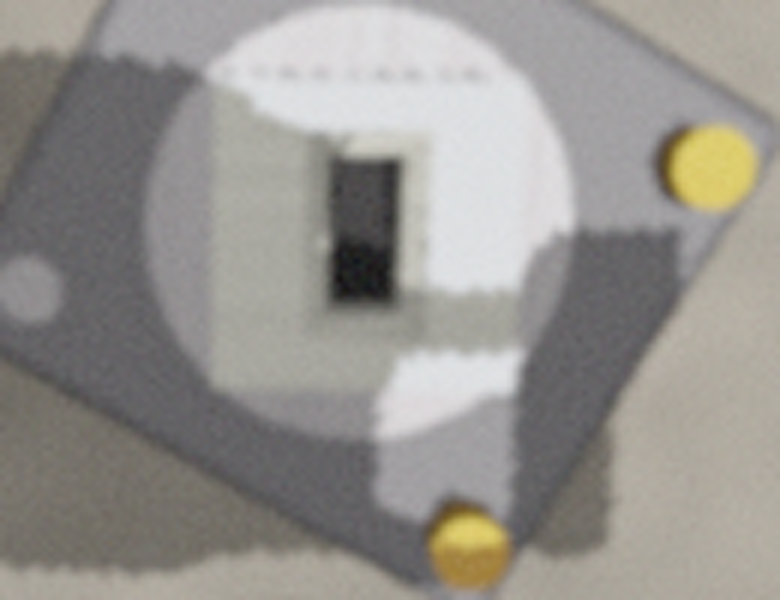

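The slot mouth spans crop x 308–432 and y 130–322, so its centre is about (369,228). It is upright in the picture, so it lines up with the tool.

```bash
python3 - <<'E'
from h import *
s=sensors.state()
P=ray('wrist',[[280+x/6,105+y/6] for x,y in [(369,228),(212,388),(212,110),(308,140),(308,315)]],.066);print(P)
for a,b in((1,2),(4,3)):
    d=P[b]-P[a];print(np.degrees(np.arctan2(d[1],d[0])))
print(s['eef_pos'],np.degrees(s['tool_rot'][2]),(P[0]-s['eef_pos'])*100)
E
```

```text
[[0.55590823 0.19754662 0.066     ]
 [0.54073939 0.16253694 0.066     ]
 [0.52439692 0.20603849 0.066     ]
 [0.54102669 0.20726456 0.066     ]
 [0.55164507 0.18022384 0.066     ]]
110.58997507476042
111.43899487284452
[0.55735611 0.14471174 0.19844999] 111.08864768587908 [ -0.14478741   5.28348805 -13.24499865]
```

Request:
servo_tool --pt "0 0 2.5 0 0" --pt "0 0 2.5 0 0" --pt "0 0 0 -3 0" --pt "0 0 0 -3 0" --pt "0 0 0 -2.2 0" --pt "0 0 0 0 0" --pt "0 0 0 0 0" --pt "0 0 0 0 0"

```text
time: 7.1
eef_pos: [0.5606, 0.1892, 0.119]
tool_rot: [3.14, 0.0, 1.929]
wrist_force: [1.1, -0.5, -0.1]
grip_width: 0.0118
grasp_force: 30.0
```

```bash
python3 - <<'E'
from h import *
save('scene','i1.png'); save('side','i2.png')
f=lambda im,x,y,w,h,s:cv2.resize(im[y:y+h,x:x+w],None,fx=s,fy=s,interpolation=cv2.INTER_CUBIC)
cv2.imwrite('pics/i.png',np.hstack([f(cv2.imread('pics/i1.png'),375,115,80,100,5),f(cv2.imread('pics/i2.png'),225,105,80,100,5)]))
s=sensors.state();print(s['eef_pos'],np.degrees(s['tool_rot']))
for n in('scene','side'): print(proj(n,[[.5565,.196,.066],[.5565,.196,.079],[.5565,.196,.101]]))
E
```

```text
[0.56069253 0.18963657 0.11927972] [1.79847960e+02 8.59490080e-03 1.10533011e+02]
[[415.43480237 168.85189779]
 [416.34603282 165.04466649]
 [417.92353359 158.43870518]]
[[265.21888256 158.1954063 ]
 [264.77972456 154.67753638]
 [264.0205089  148.58864829]]
```

View pics/i.png

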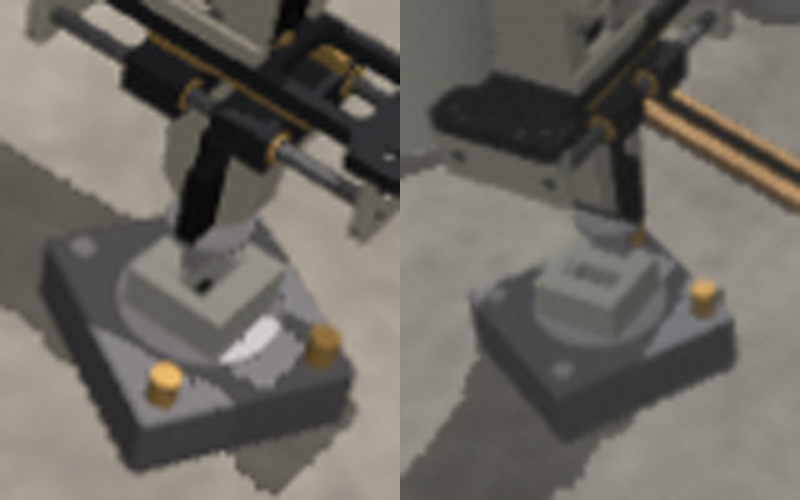

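The scene crop shows the collar at about (213,230) with the slot just ahead of it at (203,275). The side crop shows the collar at about (608,216) and the slot at (593,272).

```bash
python3 - <<'E'
from h import *
a=ray('scene',[[375+213/5,115+230/5]],.108); b=ray('side',[[225+208/5,105+216/5]],.108)
c=ray('scene',[[375+204/5,115+274/5]],.066); d=ray('side',[[225+193/5,105+272/5]],.066)
print(a,b,(a+b)/2,c,d,(c+d)/2); s=sensors.state();print(s['eef_pos'],s['qpos'])
print(proj('scene',[[.5607,.1896,.108]]),proj('side',[[.5607,.1896,.108]]))
E
```

```text
[[0.56779918 0.18636745 0.108     ]] [[0.55772565 0.184903   0.108     ]] [[0.56276242 0.18563523 0.108     ]] [[0.55933814 0.1951613  0.066     ]] [[0.54978566 0.19502147 0.066     ]] [[0.5545619  0.19509138 0.066     ]]
[0.56069253 0.18963657 0.11927972] [-0.29654634  0.48915405 -0.09683398  1.80159516  0.06073321  0.85105138
 -0.06365676]
[[417.06988063 158.42523406]] [[266.37824359 146.98493701]]
```

Request:
servo_tool --pt "0 -0.55 0.7 0 0.3" --pt "0 0 0 0 0" --pt "0 0 0 -0.8 0" --pt "0 0 0 -0.6 0" --pt "0 0 0 0 0" --pt "0 0 0 0 0"

```text
time: 7.8
eef_pos: [0.5538, 0.1963, 0.1031]
tool_rot: [-3.14, 0.0, 1.935]
wrist_force: [0.3, 0.5, -0.0]
grip_width: 0.0119
grasp_force: 30.0
```

Request:
servo_tool --pt "0 0.15 0 -0.3 0" --pt "0 0 0 -0.4 0" --pt "0 0 0 0 0"

```text
time: 8.1
eef_pos: [0.5561, 0.1975, 0.0996]
tool_rot: [3.14, -0.001, 1.935]
wrist_force: [-7.2, -0.5, 19.0]
grip_width: 0.0119
grasp_force: 30.0
```

Request:
servo_tool --pt "0 -0.25 -0.1 0.2 0" --pt "0 0 0 0 0" --pt "0 0 0 -0.3 0" --pt "0 0 0 0 0"

```text
time: 8.5
eef_pos: [0.5535, 0.1966, 0.0991]
tool_rot: [3.14, -0.001, 1.935]
wrist_force: [-9.2, -1.9, 24.6]
grip_width: 0.0121
grasp_force: 30.0
```

Request:
servo_tool --pt "0 -0.3 -0.1 0.15 0" --pt "0 0 0 0 0" --pt "0 0 0 -0.15 0" --pt "0 0 0 0 0"

```text
time: 8.9
eef_pos: [0.553, 0.1965, 0.0994]
tool_rot: [3.135, -0.001, 1.935]
wrist_force: [-1.9, 0.0, 20.2]
grip_width: 0.0121
grasp_force: 30.0
```

Request:
servo_tool --pt "0 -0.15 -0.05 0 0" --pt "0 -0.15 -0.05 0 0" --pt "0 0 0 0 0"

```text
time: 9.2
eef_pos: [0.5526, 0.1963, 0.0996]
tool_rot: [3.129, -0.001, 1.935]
wrist_force: [3.0, 2.4, 13.8]
grip_width: 0.0117
grasp_force: 30.0
```

```bash
python3 - <<'E'
from h import *
s=sensors.state();Rm=R.from_euler('xyz',s['tool_rot']).as_matrix()
print(s['eef_pos'],Rm.T@s['wrist_force'],Rm.T@s['ft_torque'])
E
```

```text
[0.55255947 0.19628275 0.09956749] [  1.16446091   3.81290473 -13.77573491] [-1.11697136  0.04131114  0.10454918]
```

Request:
servo_tool --pt "0 0 0 0.8 0" --pt "0 0 0 0 0" --pt "0 0 0 0 0"

```text
time: 9.5
eef_pos: [0.5462, 0.1931, 0.1031]
tool_rot: [-3.14, 0.0, 1.935]
wrist_force: [0.1, -0.1, -0.9]
grip_width: 0.0121
grasp_force: 30.0
```

```bash
python3 - <<'E'
from h import *
s=sensors.state();print(s['eef_pos'],np.degrees(s['tool_rot']),s['wrist_force'],s['ft_torque'])
save('scene','j1.png'); save('side','j2.png'); save('wrist','j3.png')
f=lambda im,x,y,w,h,s:cv2.resize(im[y:y+h,x:x+w],None,fx=s,fy=s,interpolation=cv2.INTER_CUBIC)
a=np.hstack([f(cv2.imread('pics/j1.png'),392,140,48,50,8),f(cv2.imread('pics/j2.png'),240,130,48,50,8)])
w=np.hstack([f(cv2.imread('pics/j3.png'),240,120,256,62,3)])
w=cv2.copyMakeBorder(w,0,0,0,0,0)
cv2.imwrite('pics/j.png',np.vstack([a,w[:, :768]]))
E
```

```text
[0.54624337 0.19306885 0.10305744] [-1.79893974e+02  9.38333295e-03  1.10851534e+02] [ 0.06849001 -0.12230511 -0.85808495] [-0.07727158  0.04920215  0.02079527]
```

View pics/j.png

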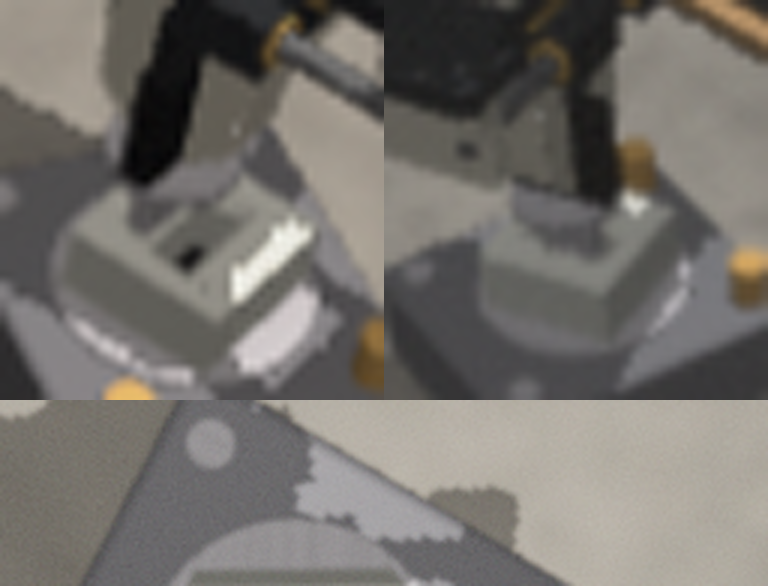

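The last picture shows the blade just above the rotor, on its −x side (scene crop, lower left blade corner at about (133,230)). The rotor's top corners are at (75,228), (215,310) and (318,230), and the slot is open ahead of the blade. The shift needed follows by projection.

```bash
python3 - <<'E'
from h import *
from scipy.optimize import least_squares
t=np.radians(110.6);ex=np.array([np.cos(t),np.sin(t),0]);ey=np.array([-ex[1],ex[0],0])
def rot(c,a,b,z): return np.array([c[0],c[1],0])+a*ex+b*ey+[0,0,z]
# rotor corners: which in (ex,ey)? print predicted for both cams
c=[.5555,.196]
for n,o,(x0,y0) in(('scene',0,(392,140)),('side',384,(240,130))):
    f=lambda p:((proj(n,p)-[x0,y0])*8+[o,0]).round().tolist()
    print(n,'rotor',f([rot(c,a,b,.066) for a in(.026,-.026) for b in(.026,-.026)]))
    print(' slotmouth',f([rot(c,a,b,.066) for a in(.0175,-.0175) for b in(.0105,-.0105)]))
    k=[.5462,.1931]
    print(' bladebot',f([rot(k,a,b,.0674) for a in(.011,-.011) for b in(.004,-.004)]))
    print(' collar bottom c',f([rot(k,0,0,.0894)]), 'paddle bottom', f([rot(k,a,b,.0944) for a in(.022,-.022) for b in(.006,-.006)]))
E
```

```text
scene rotor [[167.0, 135.0], [311.0, 227.0], [59.0, 230.0], [205.0, 326.0]]
 slotmouth [[192.0, 178.0], [251.0, 215.0], [120.0, 242.0], [179.0, 280.0]]
 bladebot [[172.0, 180.0], [194.0, 194.0], [127.0, 220.0], [149.0, 234.0]]
 collar bottom c [[172.0, 155.0]] paddle bottom [[204.0, 92.0], [238.0, 113.0], [112.0, 173.0], [146.0, 195.0]]
side rotor [[484.0, 249.0], [559.0, 166.0], [609.0, 290.0], [682.0, 205.0]]
 slotmouth [[527.0, 230.0], [557.0, 197.0], [611.0, 257.0], [640.0, 223.0]]
 bladebot [[536.0, 237.0], [547.0, 224.0], [589.0, 254.0], [600.0, 241.0]]
 collar bottom c [[562.0, 191.0]] paddle bottom [[498.0, 173.0], [516.0, 154.0], [605.0, 207.0], [623.0, 187.0]]
```

Pictures put the key about 3–4 mm off in the hand along the slot's length, so the blade met the slot's end bevel. I'll correct for that.

Request:
servo_tool --pt "0 0.35 0.3 0.2 0" --pt "0 0.35 0.3 0 0" --pt "0 0 0 0 0" --pt "0 0 0 -0.4 0" --pt "0 0 0 -0.4 0" --pt "0 0 0 0 0" --pt "0 0 0 0 0"

```text
time: 10.35
eef_pos: [0.5537, 0.1994, 0.0974]
tool_rot: [-3.141, 0.0, 1.935]
wrist_force: [0.5, -0.2, 0.1]
grip_width: 0.0115
grasp_force: 30.0
```

No contact at 97.4 mm, so the blade is going in. I'll carry on down.

Request:
servo_tool --pt "0 0 0 -0.4 0" --pt "0 0 0 -0.4 0" --pt "0 0 0 -0.4 0" --pt "0 0 0 0 0"

```text
time: 10.75
eef_pos: [0.5534, 0.1994, 0.0849]
tool_rot: [-3.14, -0.0, 1.935]
wrist_force: [0.4, -0.7, -1.3]
grip_width: 0.012
grasp_force: 30.0
```

Request:
servo_tool --pt "0 0 0 -0.3 0" --pt "0 0 0 -0.2 0" --pt "0 0 0 -0.15 0" --pt "0 0 0 0 0"

```text
time: 11.15
eef_pos: [0.5541, 0.1997, 0.0793]
tool_rot: [3.142, -0.0, 1.935]
wrist_force: [0.3, -0.2, -0.8]
grip_width: 0.0119
grasp_force: 30.0
```

Request:
servo_tool --pt "0 0 0 -0.15 0" --pt "0 0 0 -0.15 0" --pt "0 0 0 0 0"

```text
time: 11.45
eef_pos: [0.5551, 0.1999, 0.0787]
tool_rot: [3.139, 0.0, 1.935]
wrist_force: [-3.9, -1.3, 15.6]
grip_width: 0.0121
grasp_force: 30.0
```

Request:
servo_tool --pt "0 0 0 0.15 0" --pt "0 0.03 0.01 0 -6" --pt "0 0.03 0.01 0 -6" --pt "0 0.04 0 0 -6" --pt "0 0.04 0 0 -6" --pt "0 0.04 0 0 -6" --pt "0 0.04 -0.02 0 -6" --pt "0 0.04 -0.02 0 -6" --pt "0 0.04 -0.02 0 -6" --pt "0 0 0 0 0"

```text
time: 12.45
eef_pos: [0.5549, 0.2, 0.0788]
tool_rot: [-3.138, 0.001, 1.095]
wrist_force: [-8.0, -0.6, 14.5]
grip_width: 0.0123
grasp_force: 30.0
```

```bash
python3 - <<'E'
from h import *
s=sensors.state();print(s['eef_pos'],np.degrees(s['tool_rot']),s['wrist_force'],s['ft_torque'],s['qpos'][6])
E
```

```text
[0.55493652 0.19997285 0.07877618] [-1.79813594e+02  8.39932031e-02  6.27499817e+01] [-8.00311619 -0.56370695 14.47729212] [-0.23876264  2.13084401  0.0213291 ] -0.7977836545869005
```

Request:
servo_tool --pt "0 -0.1 0 0 -5" --pt "0 -0.05 0 0 -5" --pt "0 0 0 0 -5" --pt "0 0 0 0 -5" --pt "0 0 0 0 0"

```text
time: 12.95
eef_pos: [0.5546, 0.2, 0.0788]
tool_rot: [-3.14, 0.001, 0.746]
wrist_force: [-5.5, -0.4, 11.5]
grip_width: 0.0117
grasp_force: 30.0
```

```bash
python3 - <<'E'
from h import *
s=sensors.state();print(s['eef_pos'],np.degrees(s['tool_rot']),s['wrist_force'],s['ft_torque'],s['qpos'][6])
E
```

```text
[0.55460187 0.20000619 0.07882519] [-1.79915764e+02  3.34180433e-02  4.27657578e+01] [-5.45081409 -0.40862167 11.53206109] [-1.65044910e-01  1.42071148e+00  3.84564980e-04] -1.0937742990917028
```

Request:
servo_tool --pt "0 0 0 0 -3" --pt "0 0 0 0 -3" --pt "0 0 0 0 -2" --pt "0 0 0 0 0"

```text
time: 13.35
eef_pos: [0.5545, 0.2002, 0.0788]
tool_rot: [-3.14, 0.001, 0.609]
wrist_force: [-5.8, -0.7, 11.2]
grip_width: 0.0116
grasp_force: 30.0
```

```bash
python3 - <<'E'
from h import *
s=sensors.state();print(s['eef_pos'],np.degrees(s['tool_rot']),s['wrist_force'],s['ft_torque'])
E
```

```text
[0.55448552 0.20015252 0.07881167] [-1.79909620e+02  4.94671893e-02  3.48904711e+01] [-5.84700988 -0.72882224 11.24817685] [-0.11635462  1.48876484  0.19733264]
```

Request:
servo_tool --pt "0 0 0 0 -2" --pt "0 0 0 0 -2" --pt "0 0 0 0 0"

```text
time: 13.65
eef_pos: [0.5546, 0.2002, 0.0788]
tool_rot: [-3.14, 0.001, 0.541]
wrist_force: [-5.1, -0.2, 10.0]
grip_width: 0.0123
grasp_force: 30.5
```

```bash
python3 - <<'E'
from h import *
s=sensors.state();print(s['eef_pos'],np.degrees(s['tool_rot']),s['wrist_force'],s['ft_torque'])
im=eyes.grab_frame('wrist');
E
```

```text
[0.55457325 0.20021464 0.07878062] [-1.79929560e+02  4.90462214e-02  3.09705493e+01] [-5.09680168 -0.15772399 10.02632364] [-0.10883005  1.35085032  0.62744658]
```

Request:
servo_tool --pt "0 0 0 0 4" --pt "0 0 0 0.15 0" --pt "0 0 0 0 0" --pt "2 0 0 0 0" --pt "4 0 0 0 0" --pt "5 0 0 0 0" --pt "5 0 0 0 0" --pt "5 0 0 0 0" --pt "5 0 0 0 0"

```text
time: 14.6
eef_pos: [0.5557, 0.1991, 0.0793]
tool_rot: [3.141, -0.0, 0.608]
wrist_force: [-0.1, 0.1, -0.0]
grip_width: 0.0491
grasp_force: 0.0
```

Request:
servo_tool --pt "5 0 0 1 0" --pt "5 0 0 2 0" --pt "5 0 0 3 0" --pt "5 0 0 4 0" --pt "5 0 0 4 0" --pt "5 0 0 4 0" --pt "5 -5 0 0 0" --pt "5 -5 0 0 0" --pt "5 0 0 0 0" --pt "5 0 0 0 0"

```text
time: 15.6
eef_pos: [0.4548, 0.1995, 0.2603]
tool_rot: [-3.141, -0.002, 0.61]
wrist_force: [1.1, 0.4, -0.0]
grip_width: 0.0502
grasp_force: 0.0
```

```bash
python3 - <<'E'
from h import *
s=sensors.state();print(s['eef_pos'],np.degrees(s['tool_rot']),s['wrist_force'])
save('scene','k1.png');save('side','k2.png')
# dark (black paddle) mask near switch, and rotor/paddle geometry overlay numbers
for n,f in(('scene','k1'),('side','k2')):
    im=cv2.imread(f'pics/{f}.png'); u,v=proj(n,[.5555,.196,.092])[0].astype(int)
    m=(im.max(2)<45).astype(np.uint8)[v-25:v+20,u-25:u+25]
    k,l,st,ce=cv2.connectedComponentsWithStats(m)
    print(n,u,v,[(st[i].tolist(),ce[i].round(1).tolist()) for i in range(1,k) if st[i][4]>15])
    for r in m[::2]: print(''.join('.#'[x] for x in r))
E
```

```text
[0.45478861 0.19950808 0.26025375] [-1.79975354e+02 -9.76365900e-02  3.49421338e+01] [ 1.14880576  0.36653415 -0.04991226]
scene 417 160 [([16, 16, 20, 19, 262], [25.6, 25.0])]
..................................................
..................................................
..................................................
..................................................
..................................................
..................................................
..................................................
..................................................
...................###............................
..................##########......................
..................###############.................
.................###################..............
.................###################..............
.................##################...............
................###################...............
...................###############................
........................##########................
.............................####.................
.....
[... 773 characters left out ...]
...........###.......................
.......................####.......................
......................#####.......................
.....................######.......................
.....................######.......................
.....................######.......................
......................####........................
......................####........................
......................###.........................
..................................................
..................................................
..................................................
..................................................
..................................................
```

```bash
python3 - <<'E'
from h import *
def mask(n,f):
    im=cv2.imread(f'pics/{f}.png'); u,v=proj(n,[.5555,.196,.092])[0].astype(int)
    m=np.zeros(im.shape[:2],np.uint8); m[v-20:v+20,u-22:u+22]=(im.max(2)<60)[v-20:v+20,u-22:u+22]; return m,im
M={n:mask(n,f) for n,f in(('scene','k1'),('side','k2'))}
def pad(c,z,t): 
    e=np.array([np.cos(t),np.sin(t),0]);g=np.array([-e[1],e[0],0])
    return np.array([[c[0],c[1],0]+a*e+b*g+[0,0,z+h] for a in(.022,-.022) for b in(.006,-.006) for h in(.005,.047)])
best={}
for n in M:
  r=[]
  m=M[n][0]
  for deg in range(0,180,3):
   for z in(.066,.076,.088):
    for dx in np.arange(-.008,.009,.004):
     for dy in np.arange(-.008,.009,.004):
      h=cv2.convexHull(proj(n,pad((.5555+dx,.196+dy),z,np.radians(deg))).astype(np.float32))
      q=np.zeros_like(m);cv2.fillConvexPoly(q,h.round().astype(np.int32),1)
      r.append(((q&m).sum()/(q|m).sum(),deg,z,round(dx,3),round(dy,3)))
  print(n,*sorted(r)[::-1][:10],sep='\n')
E
```

```text
Traceback (most recent call last):
  File "h.py", line 16, in proj
    c,o,Rm=cam(name,st)
           ~~~^^^^^^^^^
  File "h.py", line 5, in cam
    c=eyes.get_calibration(name)
ValueError: time passes only in moves, steps and waits
```

```bash
python3 - <<'E'
import h
from h import *
C={n:cam(n) for n in('scene','side')}; h.cam=lambda n,st=None:C[n]
def mask(n,f):
    im=cv2.imread(f'pics/{f}.png'); u,v=proj(n,[.5555,.196,.092])[0].astype(int)
    m=np.zeros(im.shape[:2],np.uint8); m[v-20:v+20,u-22:u+22]=(im.max(2)<60)[v-20:v+20,u-22:u+22]; return m
M={n:mask(n,f) for n,f in(('scene','k1'),('side','k2'))}
e3=np.array([0,0,1])
def pts(c,t,A,B,H):
    e=np.array([np.cos(t),np.sin(t),0]);g=np.array([-e[1],e[0],0])
    return np.array([[c[0],c[1],0]+a*e+b*g+hh*e3 for a in(A,-A) for b in(B,-B) for hh in H])
for n in M:
  r=[];m=M[n]
  for deg in range(0,180,4):
   for z in(.066,.076,.088):
    for dx in np.arange(-.008,.009,.004):
     for dy in np.arange(-.008,.009,.004):
      hu=cv2.convexHull(proj(n,pts((.5555+dx,.196+dy),np.radians(deg),.022,.006,(z+.005,z+.047))).astype(np.float32))
      q=np.zeros_like(m);cv2.fillConvexPoly(q,hu.round().astype(np.int32),1)
      r.append((round((q&m).sum()/(q|m).sum(),3),deg,z,round(dx,3),round(dy,3)))
  print(n,*sorted(r)[::-1][:8],sep='\n')
# rotor angle: gradient strength along projected top and bottom square edges
for n,f in(('scene','k1'),('side','k2')):
    g=cv2.GaussianBlur(cv2.imread(f'pics/{f}.png',0).astype(np.float32),(0,0),.7)
    gr=np.hypot(cv2.Sobel(g,5,1,0),cv2.Sobel(g,5,0,1)); r=[]
    for deg in range(0,90,3):
     for dx in np.arange(-.006,.007,.003):
      for dy in np.arange(-.006,.007,.003):
       t=np.radians(deg);e=np.array([np.cos(t),np.sin(t)]);k=np.array([-e[1],e[0]]);c=np.array([.5555+dx,.196+dy]);s=np.linspace(-.026,.026,15)[:,None]
       P=np.vstack([c+s*a+.026*b for a,b in((e,k),(e,-k),(k,e),(k,-e))]);P=np.c_[P,np.full(len(P),.066)]
       p=proj(n,P).astype(np.float32)
       r.append((round(float(cv2.remap(gr,p[:,0],p[:,1],1).mean()),1),deg,round(dx,3),round(dy,3)))
    print(n,*sorted(r)[::-1][:6],sep='\n')
E
```

```text
scene
(np.float64(0.759), 48, 0.066, np.float64(0.0), np.float64(0.004))
(np.float64(0.757), 8, 0.066, np.float64(-0.004), np.float64(0.004))
(np.float64(0.755), 44, 0.066, np.float64(0.0), np.float64(0.0))
(np.float64(0.754), 48, 0.066, np.float64(-0.004), np.float64(0.004))
(np.float64(0.751), 44, 0.066, np.float64(0.0), np.float64(0.004))
(np.float64(0.749), 40, 0.066, np.float64(0.0), np.float64(0.0))
(np.float64(0.748), 24, 0.066, np.float64(0.0), np.float64(0.004))
(np.float64(0.747), 28, 0.066, np.float64(0.0), np.float64(0.0))
side
(np.float64(0.671), 48, 0.066, np.float64(0.0), np.float64(0.004))
(np.float64(0.64), 48, 0.066, np.float64(-0.004), np.float64(0.0))
(np.float64(0.634), 52, 0.066, np.float64(-0.004), np.float64(0.0))
(np.float64(0.627), 48, 0.076, np.float64(-0.008), np.float64(-0.004))
(np.float64(0.619), 52, 0.066, np.float64(-0.008), np.float64(-0.004))
(np.float64(0.618), 44, 0.076, np.float64(-0.004), np.float64(0.0))
(np.float64(0.615), 48, 0.066, np.float64(-0.004), np.float64(0.004))
(np.float64(0.615), 48, 0.066, np.float64(-0.008), np.float64(-0.004))
scene
(198.0, 51, np.float64(-0.003), np.float64(0.0))
(191.8, 39, np.float64(-0.006), np.float64(-0.003))
(191.6, 54, np.float64(-0.003), np.float64(0.0))
(191.4, 45, np.float64(-0.003), np.float64(-0.003))
(190.8, 48, np.float64(-0.003), np.float64(0.0))
(190.3, 42, np.float64(-0.006), np.float64(-0.003))
side
(207.6, 51, np.float64(0.006), np.float64(-0.006))
(205.4, 54, np.float64(0.006), np.float64(-0.006))
(205.0, 48, np.float64(-0.003), np.float64(0.003))
(203.5, 54, np.float64(-0.003), np.float64(0.0))
(202.1, 45, np.float64(-0.003), np.float64(0.003))
(202.0, 57, np.float64(-0.003), np.float64(0.0))
```

```bash
python3 -c "
from plant import job
print(job.close_job())"
```

```text
the job is handed in; nothing more can be done
None
```

The isolator key is in the switch, pressed fully home and turned clockwise to the stop, and the gripper has let go and is clear. The job is handed in at about 16 s on the robot clock. The turning torque rose to about 0.6 N m at the stop. The final pictures put the collar at the rotor's top and the rotor about 60° round from where it started.

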